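# Start the edge burnisher with its pull knob

## Robot

A 6-joint arm with a two-finger parallel gripper is mounted at the origin on the work surface. World frame = base frame: x ahead of the robot, y to its left, z up, the work surface at z = 0. Lengths are in m, angles in rad, forces in N, time in s.
With the tool pointing down it reaches from about 0.3 to 0.875 m from the base axis. Payload 6.4 kg.
Tool frame: the origin (TCP) lies midway between the tips of the shut fingers; the grasp point (between the pads) lies 19 mm behind it; z points along the fingers, y is the direction in which the jaws open and shut (so a half turn about z gives the same grasp; the last joint's range is limited). The gripper opens to 85 mm and grips with 20 to 120 N. Pads are 22 mm wide; open, the fingers measure 114 mm over their backs; the gripper's body (76 mm by 85 mm) begins 54 mm behind the grasp point. The pads swing forward as they close: fully open they stand 13 mm farther back than shut.
Start: joints at [1.075, 0.181, 1.607, -0, 1.354, -0.206], TCP at [0.164, 0.551, 0.231] pointing down, gripper open.
Joint ranges: [-2.99, 2.99], [-0.89, 2.07], [0.3, 2.58], [-1.14, 4.28], [0, 2.63], [-3.12, 3.12]. Speed limits (rad/s): [2.57, 2.57, 3.01, 3.14, 3.14, 3.14].

## Interface

Orientations are given as a unit quaternion [w, x, y, z].
In Python, from bench import ctrl, optics, ticket gives the robot as it stands. The module is installed in compiled form; this text tells all that it offers.
- The arm moves only by the tool step_arm, never from a script. Its argument "targets" is text: rows parted by semicolons, each of 6 numbers parted by spaces: the shift along the tool's x, y, z in mm, then the turn, a rotation vector about the tool's x, y, z in rad. In form: dx dy dz rx ry rz; .... A call has 1 to 8 rows; each row is the pose to reach, as a shift and turn from the pose commanded when the call began, along the tool's axes at that moment; what a row does not reach only later rows make up. A row lasts 1/8 s, in which the tool goes at most 62.5 mm and 10.7 degrees, less where a joint would pass 70% of its speed; a pose out of reach is approached as far as the arm can. A call with a gripper value outside its range is refused whole. "grip" is the opening in per cent of the stroke, from 0 (shut) to 100 (fully open), set as the call begins (left out, the last holds). The fingers move at their own pace and stop on an object; the grip force is fixed at half the most. Time passes only in rows, so rows that repeat a pose let the fingers close. It gives the time, the measured TCP pose, the force and the opening at its end, in the units of the state.
- ctrl.get_obs(): the state, without advancing time (a new reading comes with each control period).
- optics.camera(name): name is "side" or "top" or "wrist"; returns a dict with "image" (400x640x3 uint8, red, green, blue), "mtx" (3x3 intrinsics, pixels), "xyz" and "orientation" of the camera in the world. Camera axes: x right, y up, looking along -z (the intrinsics and any distortion apply to the point x, -y, -z); pixel columns grow to the right and rows downward; lengths in m; the calibration is good to about 2 mm. A picture is of the moment at which its call begins. There is no depth.
- ticket.hand_in(): hands the job in, once; it reports no verdict.
The state is a dict: "time_s": time; "q": joint angles; "dq": joint speeds; "joint_efforts": joint torques, N m; "eef_pos": TCP position; "eef_rot": TCP orientation; "wrist_force": force on the tool from outside, world axes, zero at the start; "torque": the same for the moment, N m; "opening": opening from 0.0 (shut) to 1.0 (fully open).
Only numpy, scipy, OpenCV 4.12 (cv2) and the standard library are available. Lean on these libraries where they do the work, as an engineer would, in place of code of your own. Each camera call takes 0.05 s, during which the arm holds its last target.

## Task

Start the burnishing machine: grip its pull-to-start knob, the tall mushroom-shaped one on the console, pull it well out (straight up) against its spring, hold it there a moment, then let it go back home and leave it. Do not turn the dial or press the stop button beside it.

Things in the scene. Friction and masses are not known exactly. Their poses are not given: they have to be found in the camera images.
- start_grip (a point): Centre of the round mushroom cap (34 mm across, 25 tall, on a 16 mm stem) of the pull-to-start knob: the tallest of 3 black controls in a row, 95 mm apart, order varying, on a low grey console (150 x 360 mm, top 60 mm above the table). At home 41 mm above that top. Moves with the knob. z up: it pulls out that way; x: from the row to the motor 135 mm behind (top 87 mm above the table); y: along the row.
- start_knob (a joint): How far the pull-to-start knob is out, in m: 0 home, 0.022 at its stop. The machine starts at three quarters of this, so 0.018 to 0.021 is well out. A spring draws it home, with about 4 N at home and 10 N at the stop; a 30 N grip holds it. Let go, it returns home by itself in half a second.
- dial_pointer (a point): Pointer end of the bar on the speed dial, a low turning knob 40 mm across with a raised bar across it, 23 mm high above the console's top; the point is 18 mm from its axis and 18 mm above the top. Starts at any angle; leave it as it is.
- stop_button (a joint): Travel of the stop button, a plain broad flat disc 48 mm across, its top 16 mm above the console's top: 0 up, 0.005 m pressed. Leave it up.

How it is judged:
On the way:
1. the pull-to-start knob is out by three quarters of its travel (16.5 mm) or more, for 0.2 s (value of joint start_knob above 0.0165 m), for 0.2 s.
At the end, for the whole second after the job is handed in: The pull-to-start knob has been pulled out and is back home (within 4 mm) and at rest; the stop button is up (pressed less than 3 mm) and the dial's pointer end is within 8 mm of where it started (value of joint start_knob below 0.004 m and velocity of joint start_knob between -0.01 and 0.01 m/s and value of joint stop_button below 0.003 m and distance of dial_pointer from where it was at the start of the episode below 0.008 m); the robot touches nothing.
It fails at once if the stop button is pressed 3 mm or more (value of joint stop_button above 0.003 m).
It fails at once if the dial is turned so that its pointer end moves 8 mm or more (distance of dial_pointer from where it was at the start of the episode above 0.008 m).
It also fails if it takes over 32 s, if anything falls off the work surface, if the arm or the gripper's body presses on something with over 40 N, if the wrist force passes 120 N, or if a joint passes its speed limit or range.

## Working session

There is one attempt and no reset: what is moved stays moved. The work goes in short steps, Python scripts to look and compute and a tool call to move; the robot and the scene stay as the last step left them, time stands still between calls to the robot, and variables do not carry over. Pictures are saved under pics/ and viewed, and the job is handed in when it is done.

Besides the shell and the picture viewer there is one more tool, called as name(argument=value, ...), one argument or row to a line, values as JSON. step_arm: Moves the arm, as the interface text tells. Its arguments: {"type":"object","properties":{"targets":{"type":"string"},"grip":{"type":"number"}},"required":["targets"]}

```bash
mkdir -p pics
cat > h.py <<'E'
import numpy as np, cv2
from bench import ctrl, optics, ticket
from scipy.spatial.transform import Rotation as R
def rot(q): return R.from_quat([q[1],q[2],q[3],q[0]])
def ray(c,u,v):
    K=np.array(c["mtx"]); d=np.linalg.solve(K,[u,v,1.]); d=np.array([d[0],-d[1],-d[2]])
    return np.array(c["xyz"]),rot(c["orientation"]).apply(d)
def onz(c,u,v,z):
    o,d=ray(c,u,v); return o+d*(z-o[2])/d[2]
def proj(c,p):
    x=rot(c["orientation"]).inv().apply(np.array(p)-c["xyz"]); h=np.array(c["mtx"])@[x[0],-x[1],-x[2]]; return h[:2]/h[2]
def save(n,im): cv2.imwrite("pics/"+n,im[...,::-1])
E
python3 - <<'E'
from h import *
import pickle
cs={}
for n in ["side","top","wrist"]:
    c=optics.camera(n); cs[n]=c; save(n+"0.png",c["image"]); print(n,c["xyz"],c["orientation"],np.array(c["mtx"]).tolist(),[k for k in c])
pickle.dump(cs,open("c0.pkl","wb"))
print(ctrl.get_obs())
E
```

```text
side [0.28229052 0.30894201 0.61726579] [-0.36647237 -0.12515835  0.3087747   0.86872986] [[453.38295826474285, 0.0, 317.5586551940565], [0.0, 453.38295826474285, 207.38665621828954], [0.0, 0.0, 1.0]] ['image', 'mtx', 'xyz', 'orientation']
top [0.41167171 0.02673077 0.75740871] [ 0.71634181  0.08523861 -0.08360624 -0.6874582 ] [[362.4494244173026, 0.0, 317.151524665741], [0.0, 362.4494244173026, 200.81989509227623], [0.0, 0.0, 1.0]] ['image', 'mtx', 'xyz', 'orientation']
wrist [0.09699492 0.57155715 0.37253523] [ 0.79467946 -0.11187388 -0.08183104  0.59099278] [[358.6593572630293, 0.0, 319.22581192534176], [0.0, 358.6593572630293, 202.40864319955153], [0.0, 0.0, 1.0]] ['image', 'mtx', 'xyz', 'orientation']
{'time_s': 0.15, 'q': array([ 1.07468995e+00,  1.81360537e-01,  1.60774462e+00, -2.35280044e-05,
        1.35382282e+00, -2.06334635e-01]), 'dq': array([ 0.00043828, -0.00158091, -0.00493786, -0.00068854,  0.00021319,
       -0.0009995 ]), 'joint_efforts': array([ 1.09941124e-03, -4.45255458e+01, -3.51692390e+01, -3.64189082e-04,
        5.75481652e-03, -8.71662814e-05]), 'eef_pos': array([0.16410486, 0.55065286, 0.23061294]), 'eef_rot': array([-2.18919248e-04,  1.44376952e-01,  9.89522536e-01, -6.30853727e-04]), 'wrist_force': array([ 0.84270724, -0.71521552, -0.09989425]), 'torque': array([0.01790568, 0.02717578, 0.00201107]), 'opening': 0.9996043222789228}
```

View pics/top0.png

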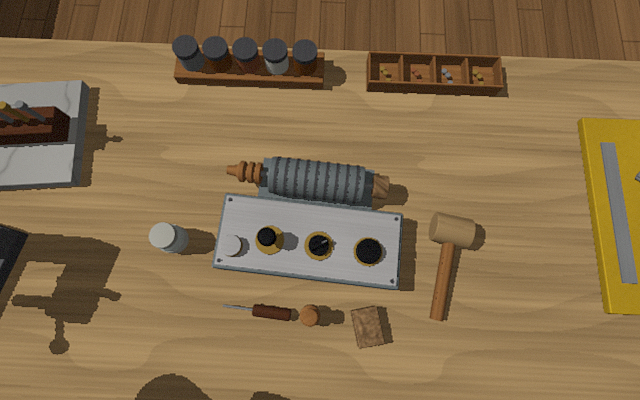

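View pics/side0.png

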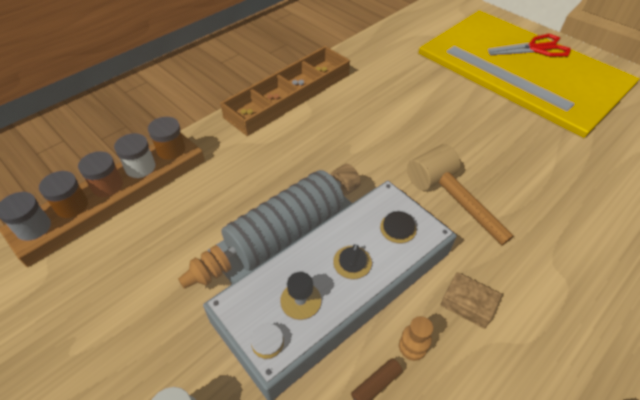

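View pics/wrist0.png

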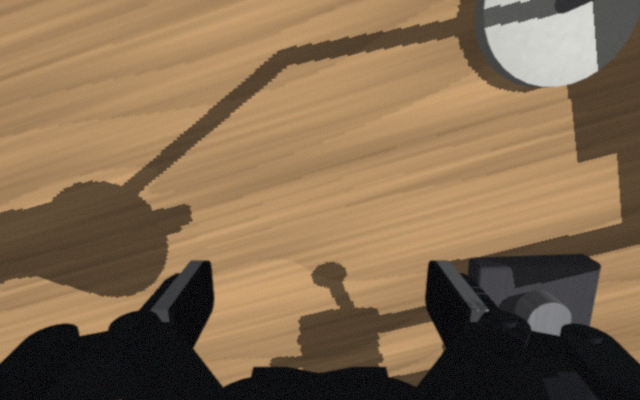

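Top view: the knob is at about (267,237), the dial at (319,245) and the stop disc at (368,250). Side view: the knob cap is at about (300,287). Next I'll enlarge these areas.

Run:
```python
from h import *
import pickle
cs=pickle.load(open("c0.pkl","rb"))
a=cs["top"]["image"][185:295,205:415]; b=cs["side"]["image"][180:390,200:460]
save("topc.png",cv2.resize(a,None,fx=3.8,fy=3.8,interpolation=cv2.INTER_CUBIC))
save("sidec.png",cv2.resize(b,None,fx=2.8,fy=2.8,interpolation=cv2.INTER_CUBIC))
```

```text
(no output)
```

View pics/topc.png

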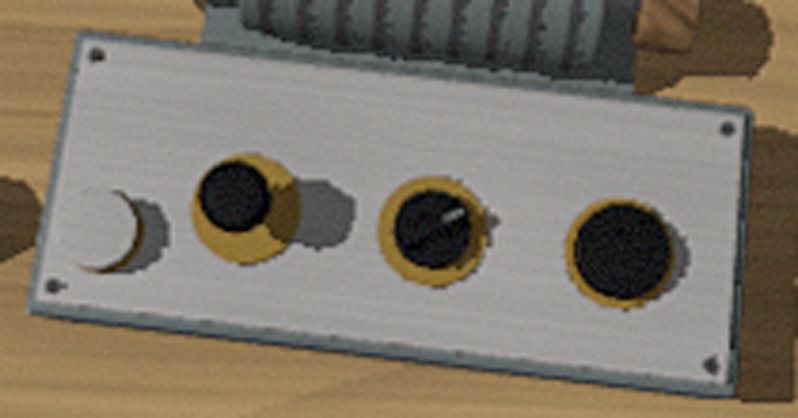

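View pics/sidec.png

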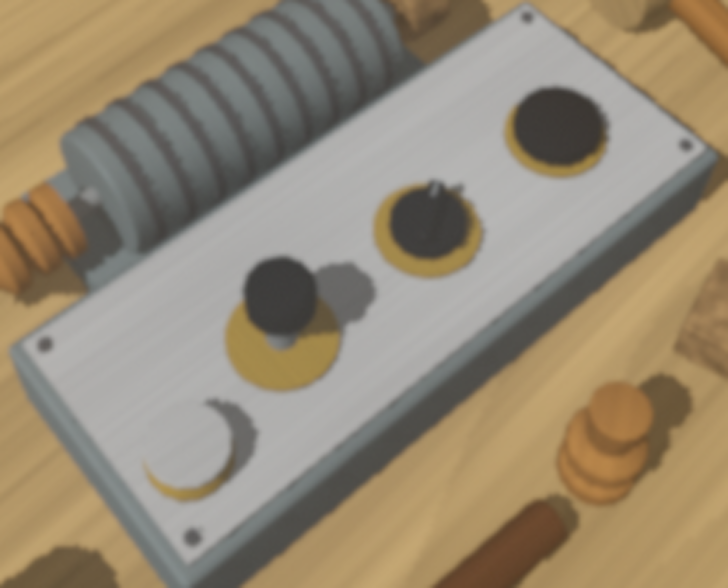

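Enlarged crops: the cap centre is at about (267.1,236.8) in top and (300.4,285.7) in side. The collars are at top crop (245,208), (433,231) and (620,253). There is also a white button beyond the knob.

Run:
```python
from h import *
import pickle
cs=pickle.load(open("c0.pkl","rb"));t=cs["top"];s=cs["side"]
o1,d1=ray(t,267.1,236.8);o2,d2=ray(s,300.4,285.7)
d1/=np.linalg.norm(d1);d2/=np.linalg.norm(d2)
ab=np.linalg.lstsq(np.c_[d1,-d2],o2-o1,rcond=None)[0]
p,q=o1+ab[0]*d1,o2+ab[1]*d2
print("tri",(p+q)/2,p-q)
print("z.101",onz(t,267.1,236.8,.101),onz(s,300.4,285.7,.101))
tc=lambda u,v,z:onz(t,205+u/3.8,185+v/3.8,z)
sc=lambda u,v,z:onz(s,200+u/2.8,180+v/2.8,z)
r=[tc(*x,.062) for x in [(245,208),(433,231),(620,253)]]
r2=[sc(*x,.062) for x in [(283,333),(428,231),(556,134)]]
print(np.array(r),np.linalg.norm(np.diff(r,axis=0),axis=1));print(np.array(r2),np.linalg.norm(np.diff(r2,axis=0),axis=1))
k=[tc(*x,.06) for x in [(80,36),(750,112),(733,392),(30,308)]];print(np.array(k))
d=r[0]-r[2];d/=np.linalg.norm(d);print("row dir",d,np.degrees(np.arctan2(d[1],d[0])))
print("white",tc(102,228,.075),sc(188,440,.075))
ob=ctrl.get_obs();Rm=rot(ob["eef_rot"]).as_matrix();print(Rm,ob["eef_pos"])
```

```text
tri [0.50058241 0.11982639 0.09981134] [0.00051717 0.00029114 0.00011142]
z.101 [0.50068736 0.11981131 0.101     ] [0.49979956 0.12013591 0.101     ]
[[ 0.50049824  0.12036299  0.062     ]
 [ 0.49278769  0.02480014  0.062     ]
 [ 0.4856124  -0.06957045  0.062     ]] [0.09587341 0.09464298]
[[ 0.50084734  0.11901185  0.062     ]
 [ 0.49125578  0.02624915  0.062     ]
 [ 0.48474261 -0.06910675  0.062     ]] [0.09325725 0.09557808]
[[ 0.5872598   0.21333717  0.06      ]
 [ 0.56115206 -0.13645567  0.06      ]
 [ 0.4199317  -0.12598791  0.06      ]
 [ 0.44640022  0.22417172  0.06      ]]
row dir [0.07813434 0.99694284 0.        ] 85.51866436958903
white [0.48601611 0.18859528 0.075     ] [0.48675617 0.18982853 0.075     ]
[[-9.58310495e-01  2.85728220e-01 -6.15412536e-04]
 [ 2.85728773e-01  9.58309795e-01 -1.18527417e-03]
 [ 2.51089582e-04 -1.31170175e-03 -9.99999108e-01]] [0.16410486 0.55065286 0.23061294]
```

Triangulating gives the cap at (0.500,0.120,0.100), and the 95 mm spacing matches. I'll put the jaws across the row (tool y along world −4.5°), travelling at the present height.

step_arm(
  targets="-40 -28 0 0 0 0.12; -85 -60 0 0 0 0.26; -130 -92 0 0 0 0.4; -175 -124 0 0 0 0.54; -220 -156 0 0 0 0.68; -265 -188 0 0 0 0.82; -310 -220 0 0 0 0.96; -340 -242 0 0 0 1.05",
  grip=100,
)

```text
time_s: 1.15
eef_pos: [0.422, 0.2199, 0.2312]
eef_rot: [0.0, 0.623, 0.782, -0.0]
wrist_force: [0.5, 1.1, -0.3]
opening: 0.998
```

```bash
cat > d.py <<'E'
from h import *
import sys
K=np.array([.5003,.1199]); ang=np.radians(-4.5)
ob=ctrl.get_obs();Rm=rot(ob["eef_rot"]).as_matrix();p=ob["eef_pos"]
d=Rm.T@np.array([K[0]-p[0],K[1]-p[1],0]);
Rt=np.c_[np.cross([np.cos(ang),np.sin(ang),0],[0,0,-1]),[np.cos(ang),np.sin(ang),0],[0,0,-1]]
print(ob["time_s"],p,"delta mm",np.round(d*1000,1),"rotvec",R.from_matrix(Rm.T@Rt).as_rotvec().round(4),ob["wrist_force"].round(1),ob["opening"],ob["q"].round(3))
E
python3 d.py
```

```text
1.15 [0.42204503 0.21992501 0.23121411] delta mm [-115.    53.9    0. ] rotvec [1.000e-04 3.000e-04 3.043e-01] [ 0.5  1.1 -0.3] 0.9981792405648557 [ 0.23  -0.046  1.848 -0.     1.34   0.005]
```

step_arm(
  targets="-35 16 0 0 0 0.1; -75 35 0 0 0 0.2; -105 49 0 0 0 0.3; -115 54 0 0 0 0.304; -115 54 0 0 0 0.304",
)

```text
time_s: 1.78
eef_pos: [0.4997, 0.1223, 0.231]
eef_rot: [-0.0, 0.732, 0.681, -0.0]
wrist_force: [0.5, 0.4, 0.2]
opening: 1.001
```

```bash
python3 d.py
python3 - <<'E'
from h import *
for n in ["wrist","side"]:
    c=optics.camera(n);save(n+"1.png",c["image"])
    if n=="wrist": print(proj(c,[.5003,.1199,.101]))
E
```

```text
1.775 [0.49969684 0.1222898  0.23095796] delta mm [-2.3  0.8 -0. ] rotvec [-0.0009 -0.0002  0.006 ] [0.5 0.4 0.2] 1.0009195837782014 [0.009 0.045 1.757 0.    1.34  0.081]
[321.17557201 196.26146279]
```

View pics/wrist1.png

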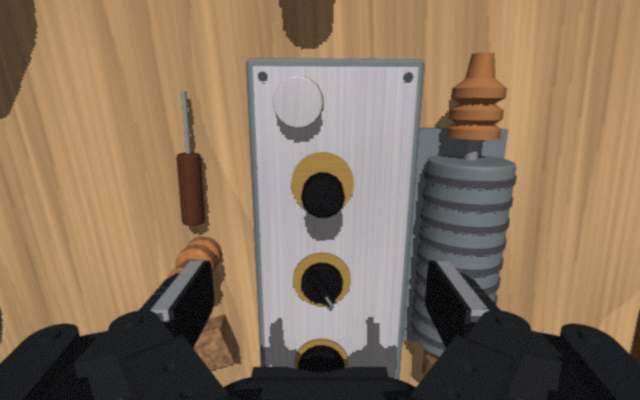

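View pics/side1.png

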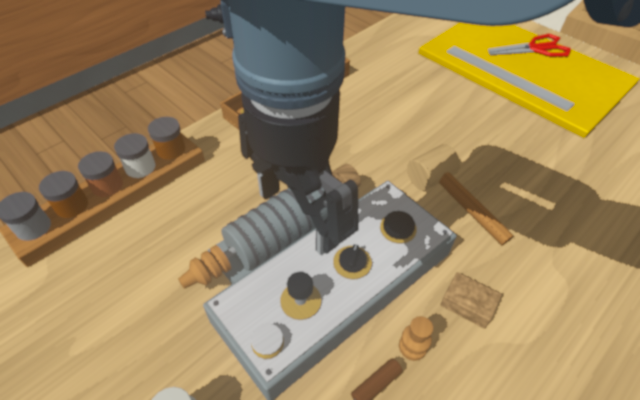

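The wrist picture shows the knob at (323,195). I predicted (321,196), so the position holds to about 1.5 mm, slightly further in +x. I'll recheck the pose and then descend.

```bash
sed -i 's/\.5003/.5010/' d.py; python3 d.py
```

```text
1.875 [0.499133   0.12318897 0.23106738] delta mm [-3.1  2.1 -0. ] rotvec [-0.0008 -0.0003  0.0071] [-0.3  0.2 -0. ] 0.9968348328293907 [0.011 0.044 1.758 0.    1.34  0.082]
```

step_arm(
  targets="-3 2 20 0 0 0.006; -3 2 50 0 0 0.006; -3 2 80 0 0 0.006; -3 2 100 0 0 0.006; -3 2 100 0 0 0.006; -3 2 100 0 0 0.006",
)

```text
time_s: 2.62
eef_pos: [0.5019, 0.1199, 0.1323]
eef_rot: [0.0, 0.734, 0.679, 0.0]
wrist_force: [0.1, 0.8, -0.6]
opening: 0.997
```

```bash
python3 d.py
python3 - <<'E'
from h import *
for n in ["wrist","side"]:
    c=optics.camera(n);save(n+"2.png",c["image"])
    if n=="wrist": print(proj(c,[.5003,.1199,.101]))
E
```

```text
2.625 [0.50193099 0.11991791 0.13228176] delta mm [-0.1 -0.9 -0. ] rotvec [ 0.0013 -0.0002  0.0008] [ 0.1  0.8 -0.6] 0.9971406290725093 [0.004 0.164 1.842 0.    1.134 0.082]
[317.17011732 241.41185376]
```

View pics/wrist2.png

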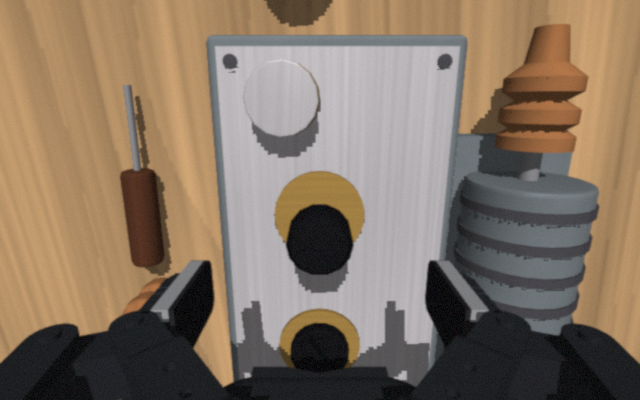

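View pics/side2.png

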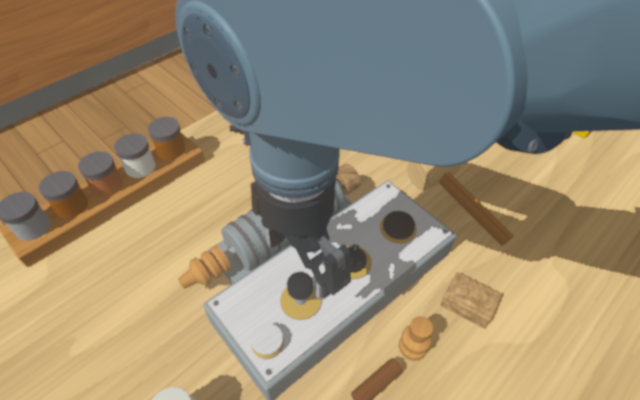

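The cap is at (319,240) against a prediction of (317,241), midway between the fingers. Descending to TCP z of about 0.078.

step_arm(
  targets="0 0 15 0 0 0; 0 0 30 0 0 0; 0 0 45 0 0 0; 0 0 54 0 0 0; 0 0 54 0 0 0; 0 0 54 0 0 0",
)

```text
time_s: 3.48
eef_pos: [0.502, 0.1192, 0.0775]
eef_rot: [0.0, 0.734, 0.679, 0.0]
wrist_force: [0.0, 0.4, 0.4]
opening: 0.999
```

```bash
python3 d.py
python3 - <<'E'
from h import *
for n in ["wrist","side"]:
    c=optics.camera(n);save(n+"3.png",c["image"] if n=="wrist" else cv2.resize(c["image"][180:380,200:460],None,fx=2.8,fy=2.8))
E
```

```text
3.475 [0.50197135 0.11924231 0.07752102] delta mm [ 0.6 -1.  -0. ] rotvec [ 0.0005 -0.     -0.0005] [0.  0.4 0.4] 0.999433502449739 [0.003 0.249 1.871 0.    1.021 0.082]
```

View pics/wrist3.png

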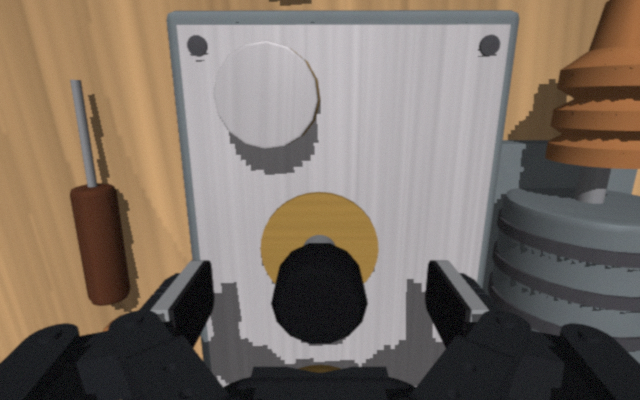

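View pics/side3.png

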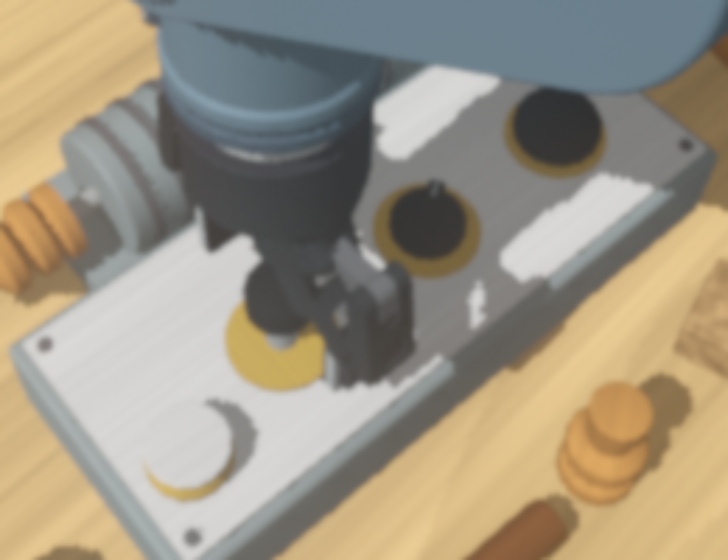

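The cap (319,292) is centred between the pads and nothing is touching, so I'm closing the gripper.

step_arm(
  targets="0 0 0 0 0 0; 0 0 0 0 0 0; 0 0 0 0 0 0; 0 0 0 0 0 0; 0 0 0 0 0 0; 0 0 0 0 0 0; 0 0 0 0 0 0; 0 0 0 0 0 0",
  grip=0,
)

```text
time_s: 4.58
eef_pos: [0.502, 0.1193, 0.0777]
eef_rot: [0.0, 0.734, 0.679, 0.0]
wrist_force: [-0.9, -0.5, 5.2]
opening: 0.378
```

```bash
python3 d.py
python3 - <<'E'
from h import *
for n in ["wrist","side"]:
    c=optics.camera(n);save(n+"4.png",c["image"] if n=="wrist" else cv2.resize(c["image"][180:380,200:460],None,fx=2.8,fy=2.8))
E
```

```text
4.575 [0.50195783 0.11925625 0.07770794] delta mm [ 0.6 -1.  -0. ] rotvec [ 0.0006 -0.     -0.0004] [-0.9 -0.5  5.2] 0.3784846286770587 [ 0.003  0.249  1.871 -0.     1.021  0.082]
```

View pics/wrist4.png

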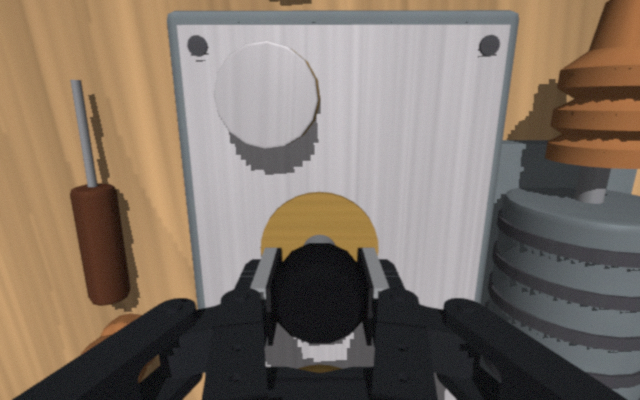

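View pics/side4.png

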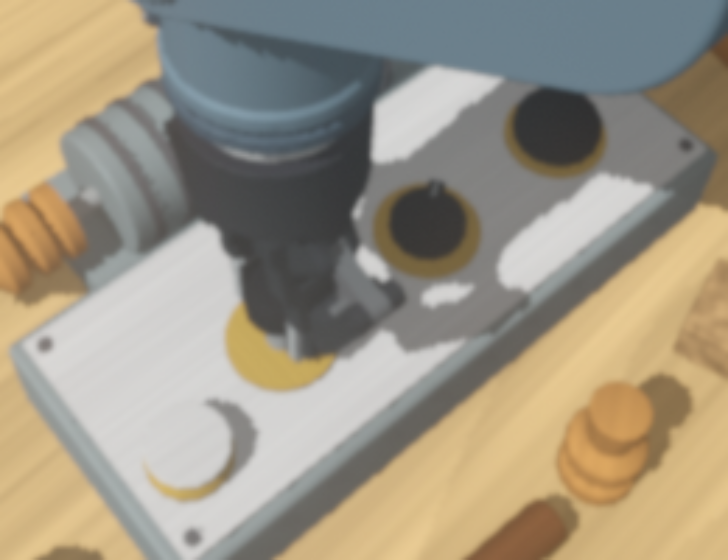

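The cap is held, with the opening at 0.378 (about 32–34 mm). Pulling slowly.

step_arm(
  targets="0 0 -3 0 0 0; 0 0 -6 0 0 0; 0 0 -9 0 0 0; 0 0 -12 0 0 0; 0 0 -15 0 0 0; 0 0 -17 0 0 0; 0 0 -18 0 0 0; 0 0 -18 0 0 0",
)

```text
time_s: 5.68
eef_pos: [0.5018, 0.1192, 0.0949]
eef_rot: [0.0, 0.735, 0.679, 0.0]
wrist_force: [7.1, 0.6, -9.7]
opening: 0.374
```

```bash
python3 d.py
python3 - <<'E'
from h import *
for n in ["wrist","side"]:
    c=optics.camera(n);save(n+"5.png",c["image"] if n=="wrist" else cv2.resize(c["image"][180:380,200:460],None,fx=2.8,fy=2.8))
E
```

```text
5.675 [0.50181092 0.11923781 0.09493051] delta mm [ 0.6 -0.9 -0. ] rotvec [ 0.0005 -0.0001 -0.0006] [ 7.1  0.6 -9.7] 0.3737831448167128 [0.003 0.22  1.864 0.    1.057 0.082]
```

View pics/wrist5.png

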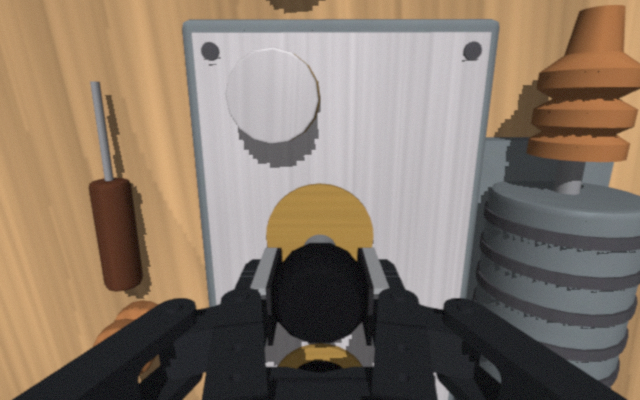

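View pics/side5.png

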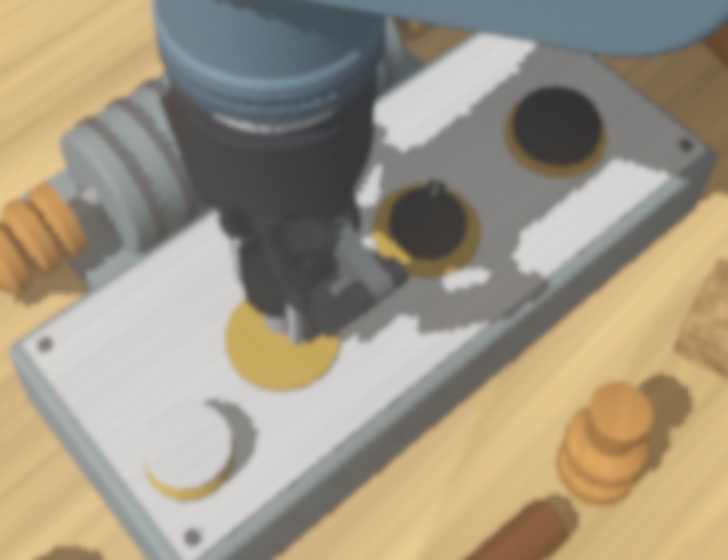

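The TCP is up 17.2 mm, the force is about 9 N as the spring predicts, and the cap sits unchanged in the grip. I'll go a little further and hold.

step_arm(
  targets="0 0 -1 0 0 0; 0 0 -2.5 0 0 0; 0 0 -2.5 0 0 0; 0 0 -2.5 0 0 0; 0 0 -2.5 0 0 0; 0 0 -2.5 0 0 0; 0 0 -2.5 0 0 0; 0 0 -2.5 0 0 0",
)

```text
time_s: 6.78
eef_pos: [0.5018, 0.1192, 0.0973]
eef_rot: [0.0, 0.735, 0.679, 0.0]
wrist_force: [5.9, 0.4, -9.2]
opening: 0.376
```

```bash
python3 d.py
python3 - <<'E'
from h import *
c=optics.camera("side");save("side6.png",cv2.resize(c["image"][180:380,200:460],None,fx=2.8,fy=2.8))
c=optics.camera("wrist");save("wrist6.png",c["image"])
E
```

```text
6.775 [0.50181075 0.11922364 0.0973035 ] delta mm [ 0.6 -0.9 -0. ] rotvec [ 0.0004 -0.0001 -0.0006] [ 5.9  0.4 -9.2] 0.3762990547207935 [0.003 0.217 1.863 0.    1.062 0.082]
```

View pics/wrist6.png

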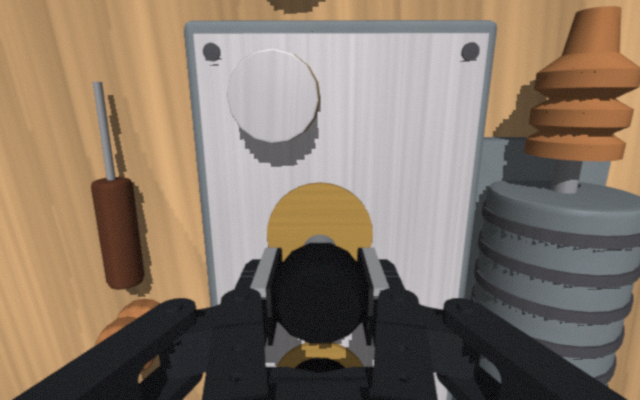

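The knob is 19.6 mm out with no slip and has been held about 1 s. I'll lower it back with the spring, then open.

step_arm(
  targets="0 0 4 0 0 0; 0 0 8 0 0 0; 0 0 12 0 0 0; 0 0 16 0 0 0; 0 0 19 0 0 0; 0 0 19 0 0 0; 0 0 19 0 0 0",
)

```text
time_s: 7.75
eef_pos: [0.5018, 0.1192, 0.0789]
eef_rot: [0.0, 0.734, 0.679, 0.0]
wrist_force: [5.6, -0.8, -4.9]
opening: 0.375
```

step_arm(
  targets="0 0 0 0 0 0; 0 0 0 0 0 0; 0 0 0 0 0 0; 0 0 0 0 0 0; 0 0 0 0 0 0; 0 0 0 0 0 0; 0 0 0 0 0 0; 0 0 0 0 0 0",
  grip=100,
)

```text
time_s: 8.75
eef_pos: [0.5016, 0.1192, 0.0788]
eef_rot: [0.0, 0.734, 0.679, -0.0]
wrist_force: [0.8, 0.0, 0.1]
opening: 1.0
```

```bash
python3 d.py
python3 - <<'E'
from h import *
c=optics.camera("wrist");save("wrist7.png",c["image"])
E
```

```text
8.75 [0.50163458 0.11923182 0.07878566] delta mm [ 0.6 -0.7 -0. ] rotvec [-0.      0.     -0.0005] [0.8 0.  0.1] 1.0003270174331342 [ 0.003  0.247  1.871 -0.     1.024  0.082]
```

View pics/wrist7.png

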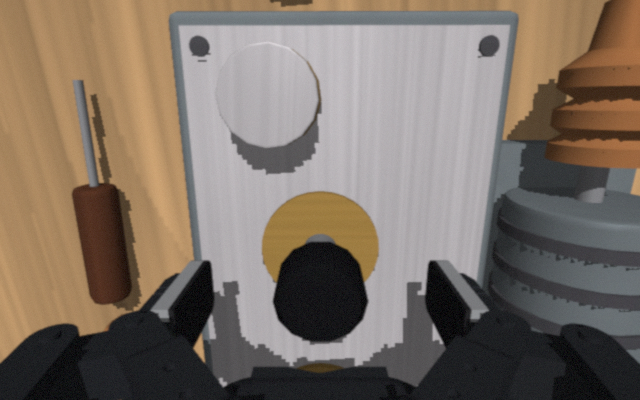

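The knob is free and home: the cap is at (320,291), as before the grip. Retreating straight up.

step_arm(
  targets="0 0 -15 0 0 0; 0 0 -40 0 0 0; 0 0 -70 0 0 0; 0 0 -100 0 0 0; 0 0 -130 0 0 0; 0 0 -150 0 0 0; 0 0 -150 0 0 0; 0 0 -150 0 0 0",
)

```text
time_s: 9.8
eef_pos: [0.5012, 0.1193, 0.2283]
eef_rot: [-0.0, 0.734, 0.679, -0.0]
wrist_force: [0.2, 0.4, 0.0]
opening: 1.002
```

```bash
python3 d.py
python3 - <<'E'
from h import *
import pickle
c=optics.camera("side");s0=pickle.load(open("c0.pkl","rb"))["side"]["image"]
f=lambda a:cv2.resize(a[180:380,200:460],None,fx=1.5,fy=1.5,interpolation=cv2.INTER_CUBIC)
save("cmp.png",np.hstack([f(s0),f(c["image"])]))
E
```

```text
9.8 [0.50117217 0.11929024 0.22834657] delta mm [ 0.6 -0.2  0. ] rotvec [-0.0007  0.     -0.0004] [0.2 0.4 0. ] 1.0019230222648285 [0.003 0.049 1.758 0.    1.335 0.082]
```

View pics/cmp.png

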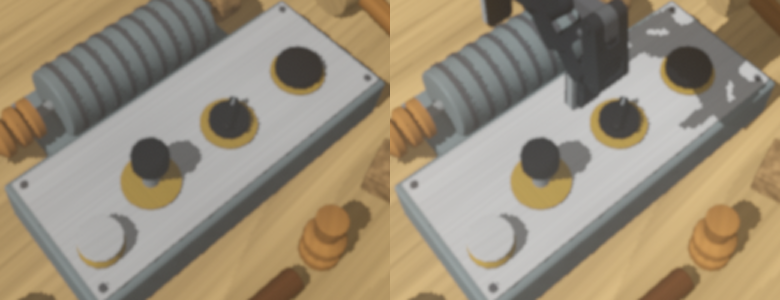

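Before and after match: knob home at crop (150,158) against (540−390,158), with the dial pointer and stop disc unchanged. The arm is clear, so I'm handing in.

```bash
python3 -c "
from bench import ticket
print(ticket.hand_in())"
```

```text
the job is handed in; nothing more can be done
None
```

I gripped the pull-to-start knob with the jaws across the row and pulled it about 19.6 mm straight up. I held it there about 1 s, eased it back down, opened the gripper and rose 150 mm clear, then handed the job in at about 10 s of the 32 s allowed.

- **Pull:** The 19.6 mm is the rise of the gripper, as the knob's own travel can't be read directly. The cap did not shift in the grip, and the vertical wrist force (about 9–10 N while out, about 5 N near home) fits the spring.
- **Sideways force:** There was also a steady sideways force of about 6–7 N during the pull. It went away when I let go.
- **End state:** The last side picture matches the first one: knob home, dial pointer and stop button unchanged by eye. The wrist force read about zero with the gripper clear.

None of my checks failed. The knob's position agreed to about 1 mm between the side and top cameras, and to about 1.5 mm with the wrist camera.

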